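Press the sewn book and put the thread away

ROBOT

A 7-joint arm with a two-finger parallel gripper is mounted at the origin on the work surface. World frame = base frame: x ahead of the robot, y to its left, z up, the work surface at z = 0. Lengths are in m, angles in rad, forces in N, time in s.
With the tool pointing down it reaches from about 0.4 to 0.85 m from the base axis. Payload 10.4 kg.
Tool frame: the origin (TCP) lies between the finger pads; the fingertips stand ahead of it and the grasp point (between the pads) lies 5 mm behind it (manip.tip_extent is the z of the fingertips in the tool frame, in m); z points along the fingers, y is the line along which they close (so a half turn about z gives the same grasp; the last joint's range is limited). The gripper opens to 85 mm and grips with 20 to 120 N. Pads are 22 mm wide; open, the fingers measure 114 mm over their backs; the gripper's body (76 mm by 85 mm) begins 54 mm behind the grasp point. The pads swing forward as they close: fully open they stand 13 mm farther back than shut.
Start: joints at [1.186, 0.332, -0.065, 1.46, 0.022, 1.35, -0.088], TCP at [0.221, -0.585, 0.245] pointing down, gripper open.
Joint ranges: [-2.6, 2.6], [-0.5, 2.12], [-1.47, 1.34], [0.16, 2.42], [-1.27, 4.41], [0.06, 2.06], [-2.6, 2.6]. Speed limits (rad/s): [2.22, 2.22, 2.79, 2.79, 3.14, 3.14, 3.14].

INTERFACE

Orientations are given as a unit quaternion [x, y, z, w].
In Python, from workcell import status, viewer, manip gives the robot as it stands.
- The arm moves only by the tool play_rows, never from a script. Its argument "plan" is one flat list of numbers, 7 for each row, row after row: the turn, a rotation vector about the tool's x, y, z in degrees, then the shift along the tool's x, y, z in m, then the opening, from 0 (shut) to 1 (fully open). In form: [ax, ay, az, dx, dy, dz, grip, ax, ay, az, dx, dy, dz, grip, ...]. A call has 1 to 20 rows; each row is the pose to reach, as a shift and turn from the pose commanded when the call began, along the tool's axes at that moment; what a row does not reach only later rows make up. A row lasts 1/8 s, in which the tool goes at most 62.5 mm and 10.7 degrees, less where a joint would pass 70% of its speed; a pose out of reach is approached as far as the arm can. A call with a gripper value outside its range is refused whole. The fingers move at their own pace and stop on an object; "squeeze" is the grip in N (left out, the last holds). Time passes only in rows, so rows that repeat a pose let the fingers close. It gives the time, the measured TCP pose, the force, the opening and the grip force at its end, in the units of the state.
- status.get_obs(): the state, without advancing time (a new reading comes with each control period).
- viewer.camera(name): name is "side" or "top" or "wrist"; returns the picture (420x560x3 uint8, red, green, blue); there is no depth.
- viewer.camera_model(name): a dict with "fx", "fy", "cx", "cy" (pixels), "D" ([k1, k2, p1, p2, k3] as OpenCV has them; the pictures are not rectified), "R" (3x3) and "t" (3): a world point X has camera coordinates R X + t. Camera axes: x right, y down, z forward; pixel columns grow to the right and rows downward; lengths in m; the calibration is good to about 2 mm. A picture is of the moment at which its call begins: read the wrist's pose just before it. camera_model takes no time and is no camera call; for the wrist camera it gives the pose at the moment of the call.
- manip.hand_in(): hands the job in; it is judged then, once.
The state is a dict: "clock": time; "joint_pos": joint angles; "joint_velocities": joint speeds; "tau": joint torques, N m; "position": TCP position; "ee_rot": TCP orientation; "ft_force": force on the tool from outside, world axes, zero at the start; "torque": the same for the moment, N m; "grip_width": opening from 0.0 (shut) to 1.0 (fully open); "grasp_force": force on a finger pad.
Only numpy, scipy, OpenCV 4.12 (cv2) and the standard library are available. Lean on these libraries where they do the work, as an engineer would, in place of code of your own. Each camera call takes 0.05 s, during which the arm holds its last target. There are 200 camera calls.

TASK

The pocket book has just been sewn: stand it, spine up, on the rest bars of the finishing press with its side flat against the fixed cheek and about midway along it, and only then push the moving cheek home so that the book is clamped. Put the threads that are lying about back where they belong, all the yellow spools in the cardboard carton and all the white thread cards in the grey bin. Leave the other things on the bench where they are.

Things in the scene. Friction and masses are not known exactly. Their poses are not given: they have to be found in the camera images.
- book_center (a point): sewn pocket book without its cover: cream paper block with green endpapers, standing on its fore edge with the spine (grey cloth, three tapes) up. 40 mm thick (x), 150 mm long (y), 110 mm tall (z), about 0.5 kg, rigid. This point is its centre, 55 mm above its underside. It stands free on the bench; if it is tipped flat it cannot be picked up any more
- press: fixed beech finishing press: base board 270 x 240 mm, 16 mm thick; fixed cheek 45 mm thick (x), 240 mm long (y), top 80 mm above the bench; two steel rest bars along x at y = -45 and +45 mm, tops at 28 mm; two 16 mm guide rods along x at y = -102 and +102 mm, centred at 52 mm, so the book goes in from above. Origin on the bench under the middle of the fixed cheek's clamping face
- press_seat (a point): point on the clamping face of the fixed cheek, midway along it, level with the tops of the rest bars (28 mm above the bench). x points from the moving cheek into the fixed cheek, square to its face, y along the cheek, z up. The seated book fills x from -40 to 0 mm and stands on z = 0
- cheek (a joint): the gap in m between the clamping faces of the fixed and the moving cheek: 0.092 at most, 0.07 to 0.09 at the start, 0.040 when it is closed on the book. The moving cheek (beech, 40 mm thick, 240 mm long, top 80 mm above the bench) slides on the guide rods; friction locks hold it where it is left, and about 6 N moves it
- cheek_knob (a point): centre of the dark round wooden knob on the back of the moving cheek, 55 mm above the bench: 38 mm in diameter, 26 mm long along the press's x, so its flat end is 13 mm behind this point (away from the fixed cheek); it stands 45 mm behind the cheek's back on a steel stem 18 mm thick. Push it along the press's x to close the cheek. It moves with the cheek; its axes are those of the press
- spool0_center (a point): small spool of yellow thread: yellow winding (38 mm across) between two black six-sided flanges 46 mm across flats (53 mm over corners); 44 mm tall, about 60 g, standing on a flange at the start. This point is its centre, 22 mm up; z is the spool's axis, x is square to one pair of flats (the other pairs 60 and 120 degrees round). None if absent (5 to 7 spools and cards are there in a run)
- spool1_center (a point): small spool of yellow thread: yellow winding (38 mm across) between two black six-sided flanges 46 mm across flats (53 mm over corners); 44 mm tall, about 60 g, standing on a flange at the start. This point is its centre, 22 mm up; z is the spool's axis, x is square to one pair of flats (the other pairs 60 and 120 degrees round). None if absent (5 to 7 spools and cards are there in a run)
- spool2_center (a point): small spool of yellow thread: yellow winding (38 mm across) between two black six-sided flanges 46 mm across flats (53 mm over corners); 44 mm tall, about 60 g, standing on a flange at the start. This point is its centre, 22 mm up; z is the spool's axis, x is square to one pair of flats (the other pairs 60 and 120 degrees round). None if absent (5 to 7 spools and cards are there in a run)
- card0_center (a point): flat cardboard winding card with white linen thread, lying flat: thread block 34 x 40 x 16 mm (x, y, z) in the middle, the brown card (54 x 36 x 4 mm) sticking out at both x ends at half height; about 40 g. This point is its centre, 8 mm up; grip it over the 40 mm along y, or over the card ends along x. None if it is absent
- card1_center (a point): flat cardboard winding card with white linen thread, lying flat: thread block 34 x 40 x 16 mm (x, y, z) in the middle, the brown card (54 x 36 x 4 mm) sticking out at both x ends at half height; about 40 g. This point is its centre, 8 mm up; grip it over the 40 mm along y, or over the card ends along x. None if it is absent
- card2_center (a point): flat cardboard winding card with white linen thread, lying flat: thread block 34 x 40 x 16 mm (x, y, z) in the middle, the brown card (54 x 36 x 4 mm) sticking out at both x ends at half height; about 40 g. This point is its centre, 8 mm up; grip it over the 40 mm along y, or over the card ends along x. None if it is absent
- card3_center (a point): flat cardboard winding card with white linen thread, lying flat: thread block 34 x 40 x 16 mm (x, y, z) in the middle, the brown card (54 x 36 x 4 mm) sticking out at both x ends at half height; about 40 g. This point is its centre, 8 mm up; grip it over the 40 mm along y, or over the card ends along x. None if it is absent
- carton: open brown cardboard carton with folded-out flaps, fixed; outside 130 mm (x) by 180 mm (y), 50 mm high, walls and floor 4 mm; the flaps (look only) stick out from the two x sides, below the rim. Origin under its centre. For the yellow spools: three fit side by side along y
- bin: open grey plastic parts bin, fixed; outside 130 mm (x) by 180 mm (y), 50 mm high, but its front (-x) wall is only 30 mm high, with a paper label; walls and floor 4 mm. Origin under its centre. For the white thread cards, which may lie on one another. Carton and bin may stand in either's place
- bottle: bystander: water bottle, 62 mm wide, 190 mm tall; origin under its centre
- glue_pot: bystander: white glue pot with yellow lid, 88 mm wide, 84 mm tall; origin under its centre
- scissors: bystander: scissors with brass handles, 170 mm long, 10 mm high; origin at the pivot, blades along x
- knife: bystander: orange utility knife, 140 mm long along x, 14 mm high; origin about its middle
- bone_folder: bystander: ivory bone folder, 120 mm long along x, 5 mm high; origin at its middle
- weight: bystander: brass weight 70 x 45 x 32 mm with a knob, top at 50 mm; origin under its centre
- tape_roll: bystander: roll of paper tape, 90 mm wide, 24 mm high; origin under its centre
There are look-alikes about, which are no part of the job. Leave any purple look-alike of the part that bears card2_center alone. Leave any green look-alike of the part that bears spool1_center alone.

How it is judged:
By the outcome, as a careful person would: the job done as asked, in the order asked, and still so for the second after the job is handed in, with the robot touching nothing.
Of spool0, spool1, spool2, card0, card1, card2, card3 only 5 to 7 are there at a start; the rules pass over those that are not, and their reading is None.
At some moment in a run one of spool0, spool1, spool2, card0, card1, card2, card3 may be knocked a few centimetres aside while the robot is not near it.
It also fails if it takes over 208 s, if anything falls off the work surface, if the arm or the gripper's body presses on something with over 40 N, if the wrist force passes 120 N, or if a joint passes its speed limit or range.

## Working session

There is one attempt and no reset: what is moved stays moved. The work goes in short steps, Python scripts to look and compute and a tool call to move; the robot and the scene stay as the last step left them, time stands still between calls to the robot, and variables do not carry over. Pictures are saved under pics/ and viewed, at most 14 in all, crops included, and the job is handed in when it is done.

Besides the shell and the picture viewer there is one more tool, called after "Call:" as a command line: name --argument value ..., lists and objects as JSON in quotes. play_rows: Moves the arm, as the interface text tells. Its arguments: {"type":"object","properties":{"plan":{"type":"array","items":{"type":"number"}},"squeeze":{"type":"number"}},"required":["plan"]}

```bash
mkdir -p pics
cat > h.py <<'E'
import numpy as np, cv2
from workcell import status, viewer, manip
from scipy.spatial.transform import Rotation as R
def snap(name,fn):
    m=viewer.camera_model(name); im=viewer.camera(name); cv2.imwrite(f'pics/{fn}.png',im[:,:,::-1])
    np.save(f'pics/{fn}.npy',np.array([m],dtype=object),allow_pickle=True); return im,m
def load(fn):
    return cv2.imread(f'pics/{fn}.png')[:,:,::-1].copy(), np.load(f'pics/{fn}.npy',allow_pickle=True)[0]
def ray(m,px,z):
    K=np.array([[m['fx'],0,m['cx']],[0,m['fy'],m['cy']],[0,0,1]])
    px=np.asarray(px,float).reshape(-1,1,2)
    u=cv2.undistortPoints(px,K,np.array(m['D'],float)).reshape(-1,2)
    d=np.c_[u,np.ones(len(u))]@np.array(m['R']); o=-np.array(m['R']).T@np.array(m['t'])
    s=(z-o[2])/d[:,2]; return o+d*s[:,None]
def proj(m,X):
    K=np.array([[m['fx'],0,m['cx']],[0,m['fy'],m['cy']],[0,0,1]])
    r,_=cv2.Rodrigues(np.array(m['R'],float)); return cv2.projectPoints(np.asarray(X,float).reshape(-1,1,3),r,np.array(m['t'],float),K,np.array(m['D'],float))[0].reshape(-1,2)
def tool():
    o=status.get_obs(); return np.array(o['position']),R.from_quat(o['ee_rot'])
def totool(target):
    p,r=tool(); return r.inv().apply(np.array(target)-p)
E
python3 - <<'E'
from h import *
np.set_printoptions(precision=4,suppress=True)
o=status.get_obs(); print(o['clock'],o['position'],o['ee_rot'],o['grip_width'],manip.tip_extent)
print(R.from_quat(o['ee_rot']).as_matrix())
for n in ['top','side','wrist']:
    im,m=snap(n,n+'0'); print(n,m)
a=np.hstack([load('top0')[0]])
cv2.imwrite('pics/topbig.png',cv2.resize(a,(800,600),interpolation=cv2.INTER_CUBIC)[:,:,::-1])
E
```

```text
0.0 [ 0.2211 -0.5842  0.2445] [ 0.9837  0.1799 -0.0002 -0.0007] 0.9980705460067152 0.014
[[ 0.9353  0.3539 -0.0006]
 [ 0.3539 -0.9353  0.0013]
 [-0.0001 -0.0014 -1.    ]]
top {'fx': 431.22978142494117, 'fy': 431.22978142494117, 'cx': 286.5728551544557, 'cy': 206.55620019601176, 'D': array([-0.1326,  0.    ,  0.    ,  0.    ,  0.    ]), 'R': array([[-0.0212, -0.9998,  0.0059],
       [-0.9889,  0.0201, -0.1473],
       [ 0.1471, -0.0089, -0.9891]]), 't': array([-0.0692,  0.5273,  1.2993])}
side {'fx': 409.93720706196905, 'fy': 409.93720706196905, 'cx': 281.1773054766959, 'cy': 208.43037884014768, 'D': array([-0.0418,  0.    ,  0.    ,  0.    ,  0.    ]), 'R': array([[ 0.9971, -0.0761, -0.0082],
       [-0.0576, -0.6751, -0.7355],
       [ 0.0504,  0.7338, -0.6775]]), 't': array([-0.5076,  0.044 ,  1.0847])}
wrist {'fx': 348.43176884070414, 'fy': 348.43176884070414, 'cx': 280.9896548140598, 'cy': 212.42989459258465, 'D': array([-0.0837,  0.    ,  0.    ,  0.    ,  0.    ]), 'R': array([[ 0.3547, -0.935 ,  0.0003],
       [-0.8954, -0.3396,  0.2879],
       [-0.2691, -0.1025, -0.9577]]), 't': array([-0.6246, -0.0376,  0.379 ])}
```

View pics/topbig.png

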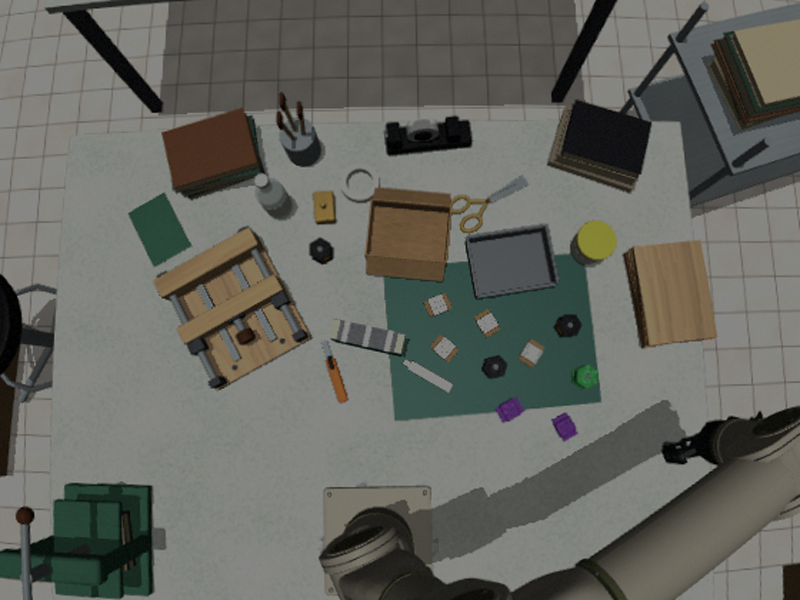

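View pics/side0.png

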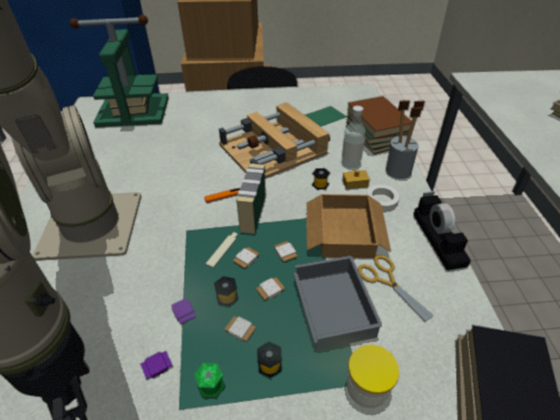

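```bash
cat > det.py <<'E'
from h import *
def near(mask,c,minA=20):
    cs,_=cv2.findContours(mask.astype(np.uint8),cv2.RETR_EXTERNAL,cv2.CHAIN_APPROX_NONE)
    cs=[k for k in cs if cv2.contourArea(k)>=minA]
    return min(cs,key=lambda k:abs(cv2.pointPolygonTest(k,tuple(map(float,c)),True)) if cv2.pointPolygonTest(k,tuple(map(float,c)),False)<0 else 0)
def rect(m,k,z):
    P=ray(m,k.reshape(-1,2),z)[:,:2]; (c,s,a)=cv2.minAreaRect((P*1000).astype(np.float32)); return np.array(c)/1000,s,a
def hexa(m,k,z):
    P=(ray(m,k.reshape(-1,2),z)[:,:2]*1000).astype(np.float32)
    H=cv2.convexHull(P).reshape(-1,2); best=None
    def w(a): 
        n=np.array([np.cos(a),np.sin(a)]); q=H@n; return q.max()-q.min()
    b=min(np.arange(0,60,1.),key=lambda a:sum(w(np.radians(a+j)) for j in (0,60,120)))
    A=np.array([[np.cos(np.radians(b+j)),np.sin(np.radians(b+j))] for j in (0,60,120)]); q=H@A.T
    c=np.linalg.lstsq(A,(q.max(0)+q.min(0))/2,rcond=None)[0]
    return c/1000,(q.max(0)-q.min(0)),b
E
python3 - <<'E'
from det import *
np.set_printoptions(precision=3,suppress=True)
im,m=load('top0'); s=560/800
hsv=cv2.cvtColor(im,cv2.COLOR_RGB2HSV); H,S,V=[hsv[...,i].astype(int) for i in range(3)]
for n,c in dict(s0=(321,250),s1=(568,325),s2=(495,367)).items():
    k=near(V<45,np.array(c)*s); print(n,hexa(m,k,.044),cv2.contourArea(k))
for n,c in dict(c0=(437,305),c1=(487,322),c2=(445,348),c3=(532,352)).items():
    k=near((S<60)&(V>110),np.array(c)*s); print(n,rect(m,k,.016),cv2.contourArea(k))
for n,c in dict(carton=(408,235),bin=(511,262)).items():
    print(n,ray(m,np.array(c)*s,.03))
for n,px,z in [('book',(368,337),.11),('fix1',(160,273),.08),('knob',(246,335),.06),('folder',(428,376),.01),('knife',(335,372),.01),('bottle',(270,195),.05)]: print(n,ray(m,np.array(px)*s,z))
def crop(x0,y0,x1,y1): return cv2.resize(im[y0:y1,x0:x1],(400,400*(y1-y0)//(x1-x0)),interpolation=cv2.INTER_CUBIC)
a=crop(100,150,290,280); print(a.shape)
a=cv2.resize(im[150:280,100:290],(800,547),interpolation=cv2.INTER_CUBIC); a=cv2.convertScaleAbs(a,alpha=1.6)
cv2.imwrite('pics/c1.png',a[:,:,::-1])
E
```

```text
s0 (array([0.627, 0.112]), array([54.341, 47.405, 46.931]), np.float64(31.0)) 190.5
s1 (array([ 0.452, -0.421]), array([51.747, 56.477, 46.86 ]), np.float64(59.0)) 213.0
s2 (array([ 0.367, -0.257]), array([44.252, 49.554, 48.105]), np.float64(13.0)) 188.0
c0 (array([0.513, 0.056]), (2109.8349609375, 1417.28369140625), 82.31118774414062) 139663.5
c1 (array([0.513, 0.056]), (2109.8349609375, 1417.28369140625), 82.31118774414062) 139663.5
c2 (array([0.513, 0.056]), (2109.8349609375, 1417.28369140625), 82.31118774414062) 139663.5
c3 (array([0.513, 0.056]), (2109.8349609375, 1417.28369140625), 82.31118774414062) 139663.5
carton [[ 0.662 -0.08   0.03 ]]
bin [[ 0.597 -0.307  0.03 ]]
book [[0.431 0.007 0.11 ]]
fix1 [[0.579 0.458 0.08 ]]
knob [[0.444 0.271 0.06 ]]
folder [[ 0.351 -0.117  0.01 ]]
knife [[0.363 0.086 0.01 ]]
bottle [[0.756 0.226 0.05 ]]
(273, 400, 3)
```

View pics/c1.png

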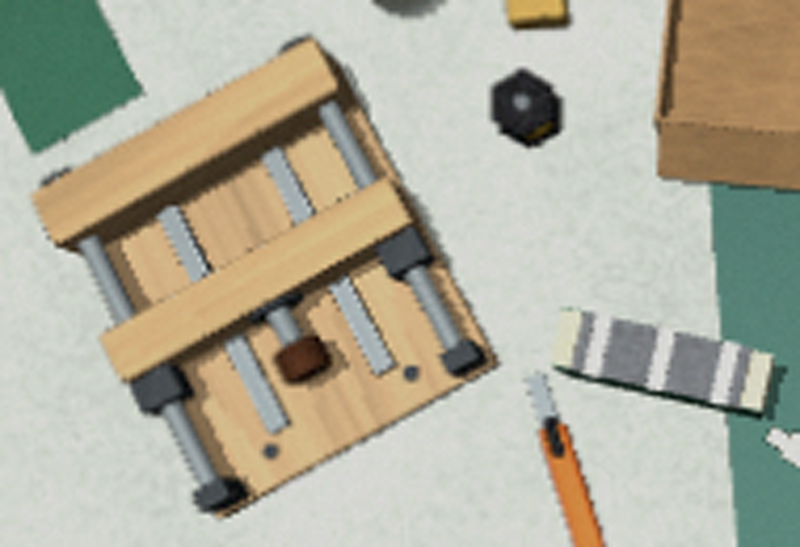

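Run:
```python
from det import *
np.set_printoptions(precision=3,suppress=True)
im,m=load('top0'); s=560/800
hsv=cv2.cvtColor(im,cv2.COLOR_RGB2HSV); H,S,V=[hsv[...,i].astype(int) for i in range(3)]
for n,c in dict(c0=(437,305),c1=(487,322),c2=(445,348),c3=(532,352)).items():
    x,y=(np.array(c)*s).astype(int)
    mask=~((H>60)&(H<100)&(S>60))&(V>60); mask[:]=mask
    w=np.zeros_like(mask); w[y-14:y+15,x-14:x+15]=1
    k=near(mask&w,(x,y)); print(n,rect(m,k,.012),cv2.contourArea(k))
b=lambda x,y:(100+x/4.21,150+y/4.21)
def at(x,y): return tuple(hsv[int(y),int(x)])
print('woodtop',at(*b(200,150)),at(*b(250,290)),'shade',at(*b(220,190)),'base',at(*b(400,320)))
print('book',at(*b(630,345)),at(*b(567,340)),'bench',at(*b(450,480)))
for n,p in dict(fix=[(33,197),(308,38),(342,88),(62,245)],mov=[(102,340),(390,182),(413,225),(127,380)]).items():
    P=ray(m,[b(*q) for q in p],.08)[:,:2]; print(n,P.tolist(),cv2.minAreaRect((P*1000).astype(np.float32)))
P=ray(m,[b(*q) for q in [(562,308),(776,353),(766,412),(553,366)]],.11)[:,:2]; print('book',P.tolist(),cv2.minAreaRect((P*1000).astype(np.float32)))
q=lambda x,y:(x*s,y*s)
print('carton rim',ray(m,[q(371,204),q(450,209),q(444,279),q(366,274)],.05)[:,:2].tolist())
print('bin rim',ray(m,[q(467,236),q(549,226),q(556,288),q(474,298)],.05)[:,:2].tolist())
```

```text
c0 (array([ 0.508, -0.141]), (41.34483337402344, 55.421512603759766), 20.664640426635742) 192.0
c1 (array([ 0.465, -0.249]), (55.64874267578125, 42.71338653564453), 29.570812225341797) 194.5
c2 (array([ 0.412, -0.153]), (56.097633361816406, 40.28831481933594), 48.75727462768555) 201.5
c3 (array([ 0.396, -0.346]), (43.4252815246582, 56.57198715209961), 54.83137130737305) 213.5
woodtop (np.uint8(19), np.uint8(98), np.uint8(133)) (np.uint8(18), np.uint8(101), np.uint8(131)) shade (np.uint8(17), np.uint8(98), np.uint8(127)) base (np.uint8(19), np.uint8(91), np.uint8(132))
book (np.uint8(105), np.uint8(13), np.uint8(80)) (np.uint8(30), np.uint8(27), np.uint8(134)) bench (np.uint8(55), np.uint8(12), np.uint8(133))
fix [[0.5613202175994019, 0.47095344135554396], [0.6751661020619326, 0.26731842665025096], [0.6368601377667463, 0.2411781316057396], [0.5253001802590243, 0.44731830898923974]] ((599.0901489257812, 356.0657958984375), (46.191505432128906, 237.42225646972656), 29.208173751831055)
mov [[0.45538971980919385, 0.4147861667250143], [0.5664022326813178, 0.2047453799171397], [0.5346341801112824, 0.18765213687698823], [0.4262570168800802, 0.39534071691445943]] ((495.0118713378906, 301.21917724609375), (36.07378387451172, 237.84080505371094), 27.857723236083984)
book [[0.4692796087878685, 0.07684342733580966], [0.4350275155989322, -0.07121105213686625], [0.39441629908995823, -0.06348856159050427], [0.4290223963617018, 0.08328552728783488]] ((431.8479309082031, 6.677436828613281), (153.59469604492188, 41.30681610107422), 76.97391510009766)
carton rim [[0.7293842124075347, 0.0005385507875101669], [0.7145334644880562, -0.17375753316205494], [0.5578276065721024, -0.15567491297229014], [0.5722336488334112, 0.013029248768380672]]
bin rim [[0.6525442035552849, -0.20908016956680509], [0.6724877030484819, -0.3923310082548578], [0.5332656717596668, -0.39966933159435153], [0.5149554145682558, -0.21927447382668114]]
```

Call:
play_rows --plan '[0, 0, 0, 0.39, -0.222, -0.075, 1, 0, 0, 0, 0.39, -0.222, -0.075, 1, 0, 0, 0, 0.39, -0.222, -0.075, 1, 0, 0, 0, 0.39, -0.222, -0.075, 1, 0, 0, 0, 0.39, -0.222, -0.075, 1, 0, 0, 0, 0.39, -0.222, -0.075, 1, 0, 0, 0, 0.39, -0.222, -0.075, 1, 0, 0, 0, 0.39, -0.222, -0.075, 1, 0, 0, 0, 0.39, -0.222, -0.075, 1, 0, 0, 0, 0.39, -0.222, -0.075, 1, 0, 0, 0, 0.39, -0.222, -0.075, 1]'

```text
clock: 1.52
position: [0.5063, -0.2406, 0.32]
ee_rot: [0.984, 0.178, -0.0, 0.0]
ft_force: [0.0, -0.1, 0.8]
grip_width: 1.002
grasp_force: 0.0
```

Run:
```python
from h import *
snap('wrist','w1'); p,r=tool(); print(p,r.as_matrix().round(3),status.get_obs()['joint_pos'])
```

```text
[ 0.5065184  -0.24029077  0.32009746] [[ 0.936  0.352 -0.001]
 [ 0.352 -0.936 -0.   ]
 [-0.001  0.    -1.   ]] [ 0.68031076  0.183418   -0.36848402  1.49882755  0.06649163  1.47204456
 -0.90057576]
```

View pics/w1.png

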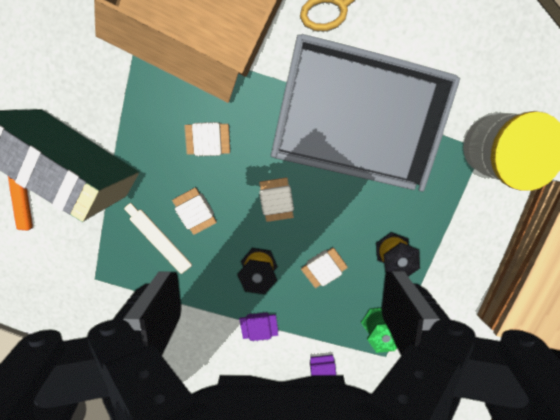

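```bash
cat > meas.py <<'E'
from det import *
def card(im,m,c,w=32,z=.012):
    hsv=cv2.cvtColor(im,cv2.COLOR_RGB2HSV); H,S,V=[hsv[...,i].astype(int) for i in range(3)]
    x,y=map(int,c); mask=((S<60)&(V>75))|((H<30)&(V>60)); W=np.zeros_like(mask); W[max(0,y-w):y+w,max(0,x-w):x+w]=1
    k=near(mask&W,(x,y)); c,s,a=rect(m,k,z); psi=a if s[0]>s[1] else a+90
    return c,np.round(s,1),round(psi%180,1)
def spool(im,m,c,w=26,z=.044,t=38):
    V=im.max(2).astype(int); x,y=map(int,c); W=np.zeros_like(V,bool); W[max(0,y-w):y+w,max(0,x-w):x+w]=1
    k=near(cv2.morphologyEx(((V<t)&W).astype(np.uint8),cv2.MORPH_OPEN,np.ones((3,3))),(x,y)); return hexa(m,k,z)
E
python3 - <<'E'
from meas import *
np.set_printoptions(precision=3,suppress=True)
im,m=load('w1')
for n,c in dict(c0=(207,139),c1=(277,200),c2=(193,211),c3=(325,268)).items(): print(n,card(im,m,c))
V=im.max(2); print('mat shade',V[230,270],'flange',V[285,250],V[262,390])
for n,c in dict(s1=(402,262),s2=(257,277)).items(): print(n,ray(m,c,.044),spool(im,m,c))
P=ray(m,[(301,37),(457,77),(425,187),(275,157)],.05)[:,:2]; print('bin',P.tolist())
E
```

```text
c0 (array([ 0.509, -0.142]), array([41.9, 56.7]), 110.8)
c1 (array([ 0.466, -0.249]), array([56.5, 42.5]), 29.5)
c2 (array([ 0.413, -0.153]), array([56.3, 45.5]), 47.6)
c3 (array([ 0.398, -0.345]), array([46.7, 56.6]), 146.0)
mat shade 86 flange 20 39
s1 [[ 0.453 -0.427  0.044]] (array([ 0.474, -0.426]), array([ 8.228, 12.041,  7.372]), np.float64(20.0))
s2 [[ 0.369 -0.26   0.044]] (array([ 0.37, -0.26]), array([45.17 , 46.134, 51.736]), np.float64(12.0))
bin [[0.6520883785600174, -0.20880136705161279], [0.678221600416901, -0.384844088057893], [0.5526110291268769, -0.4066382928701106], [0.5224098486824097, -0.2275728303991049]]
```

```bash
cat > go.py <<'E'
import sys
from h import *
# usage: go.py x y z psi [x y z psi ...]
p,r=tool(); v=list(map(float,sys.argv[1:])); M=r.as_matrix(); psi0=np.degrees(np.arctan2(M[1,0],M[0,0]))
print('at',p.round(4),'psi',round(psi0,1),'tilt',M[2].round(3),status.get_obs()['joint_pos'][6].round(2))
for i in range(0,len(v),4):
    d=r.inv().apply(np.array(v[i:i+3])-p); dp=(v[i+3]-psi0+180)%360-180
    print(v[i:i+4],'-> az',round(-dp,1),'d',d.round(4))
E
python3 go.py .466 -.249 .018 29.5
```

```text
at [ 0.5065 -0.2403  0.3201] psi 20.6 tilt [-0.001  0.    -1.   ] -0.9
[0.466, -0.249, 0.018, 29.5] -> az -8.9 d [-0.0408 -0.0061  0.3021]
```

Call:
play_rows --plan '[0, 0, -8.9, -0.041, -0.006, 0.2, 1, 0, 0, -8.9, -0.041, -0.006, 0.2, 1, 0, 0, -8.9, -0.041, -0.006, 0.2, 1, 0, 0, -8.9, -0.041, -0.006, 0.25, 1, 0, 0, -8.9, -0.041, -0.006, 0.28, 1, 0, 0, -8.9, -0.041, -0.006, 0.302, 1, 0, 0, -8.9, -0.041, -0.006, 0.302, 1, 0, 0, -8.9, -0.041, -0.006, 0.302, 0, 0, 0, -8.9, -0.041, -0.006, 0.302, 0, 0, 0, -8.9, -0.041, -0.006, 0.302, 0, 0, 0, -8.9, -0.041, -0.006, 0.302, 0, 0, 0, -8.9, -0.041, -0.006, 0.302, 0]' --squeeze 30

```text
clock: 3.08
position: [0.4676, -0.2482, 0.0195]
ee_rot: [0.967, 0.256, 0.001, 0.001]
ft_force: [-0.6, 0.5, 6.5]
grip_width: 0.46
grasp_force: 30.1
```

```bash
python3 go.py .596 -.268 .12 29.5 .596 -.268 .04 29.5 .413 -.153 .2 47.6
```

```text
at [ 0.4676 -0.2482  0.0195] psi 29.6 tilt [ 0.001  0.002 -1.   ] -0.79
[0.596, -0.268, 0.12, 29.5] -> az 0.1 d [ 0.1019  0.0808 -0.1003]
[0.596, -0.268, 0.04, 29.5] -> az 0.1 d [ 0.1019  0.0807 -0.0203]
[0.413, -0.153, 0.2, 47.6] -> az -18.0 d [-0.0002 -0.1094 -0.1807]
```

Call:
play_rows --plan '[0, 0, 0, 0, 0, -0.06, 0, 0, 0, 0, 0, 0, -0.12, 0, 0, 0, 0, 0.102, 0.081, -0.12, 0, 0, 0, 0, 0.102, 0.081, -0.12, 0, 0, 0, 0, 0.102, 0.081, -0.1, 0, 0, 0, 0, 0.102, 0.081, -0.06, 0, 0, 0, 0, 0.102, 0.081, -0.02, 0, 0, 0, 0, 0.102, 0.081, -0.02, 0.65, 0, 0, 0, 0.102, 0.081, -0.02, 0.65, 0, 0, 0, 0.102, 0.081, -0.02, 0.65, 0, 0, 0, 0.102, 0.081, -0.08, 0.65, 0, 0, 0, 0.102, 0.081, -0.13, 1, 0, 0, -10, 0.05, 0.02, -0.18, 1, 0, 0, -18, 0, -0.109, -0.18, 1, 0, 0, -18, 0, -0.109, -0.18, 1, 0, 0, -18, 0, -0.109, -0.18, 1, 0, 0, -18, 0, -0.109, -0.18, 1]'

```text
clock: 5.2
position: [0.4121, -0.1521, 0.2003]
ee_rot: [0.915, 0.404, 0.0, 0.002]
ft_force: [0.2, 0.1, -0.5]
grip_width: 0.997
grasp_force: 0.0
```

```bash
cat > look.py <<'E'
import sys
from meas import *
np.set_printoptions(precision=4,suppress=True)
# look.py name kind x y : snapshot wrist, measure item expected at x,y
fn,kind,x,y=sys.argv[1],sys.argv[2],*map(float,sys.argv[3:5])
im,m=snap('wrist',fn); z=.012 if kind=='card' else .044
c=proj(m,[x,y,z])[0]; print('px',c)
print(card(im,m,c,60) if kind=='card' else spool(im,m,c,70))
E
python3 look.py w2 card .413 -.153; python3 go.py .413 -.153 .02 47.6
```

```text
px [281.1825 189.7946]
(array([ 0.413 , -0.1528]), array([55.6, 41.6]), 47.7)
at [ 0.4132 -0.1531  0.2001] psi 47.7 tilt [-0.     0.004 -1.   ] -0.47
[0.413, -0.153, 0.02, 47.6] -> az 0.1 d [ 0.     -0.0009  0.1801]
```

View pics/w2.png

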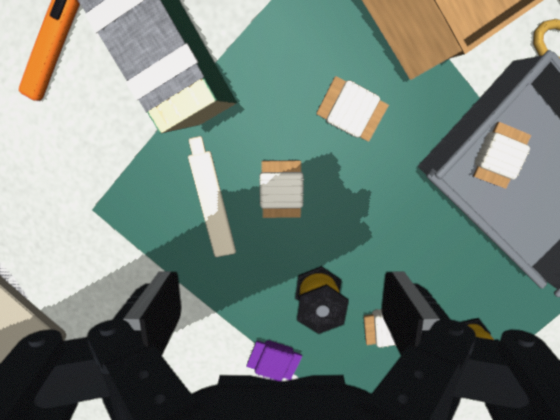

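Call:
play_rows --plan '[0, 0, 0, 0, -0.001, 0.06, 0.65, 0, 0, 0, 0, -0.001, 0.11, 0.65, 0, 0, 0, 0, -0.001, 0.15, 0.65, 0, 0, 0, 0, -0.001, 0.18, 0.65, 0, 0, 0, 0, -0.001, 0.18, 0.65, 0, 0, 0, 0, -0.001, 0.18, 0, 0, 0, 0, 0, -0.001, 0.18, 0, 0, 0, 0, 0, -0.001, 0.18, 0, 0, 0, 0, 0, -0.001, 0.12, 0, 0, 0, 0, 0, -0.001, 0.06, 0, 0, 0, 0, -0.011, 0.271, 0.06, 0, 0, 0, 0, -0.011, 0.271, 0.06, 0, 0, 0, 0, -0.011, 0.271, 0.06, 0, 0, 0, 0, -0.011, 0.271, 0.06, 0, 0, 0, 0, -0.011, 0.271, 0.06, 0, 0, 0, 0, -0.011, 0.271, 0.11, 0, 0, 0, 0, -0.011, 0.271, 0.16, 0, 0, 0, 0, -0.011, 0.271, 0.16, 0, 0, 0, 0, -0.011, 0.271, 0.16, 0.65, 0, 0, 0, -0.011, 0.271, 0.16, 0.65]'

```text
clock: 7.75
position: [0.6074, -0.3445, 0.0415]
ee_rot: [0.915, 0.404, 0.001, 0.002]
ft_force: [0.5, -0.3, 0.3]
grip_width: 0.65
grasp_force: 0.0
```

```bash
python3 go.py .509 -.142 .2 110.8
```

```text
at [ 0.6074 -0.3445  0.0415] psi 47.6 tilt [ 0.001  0.004 -1.   ] -0.46
[0.509, -0.142, 0.2, 110.8] -> az -63.2 d [ 0.0835 -0.2085 -0.1593]
```

Call:
play_rows --plan '[0, 0, 0, 0, 0, -0.06, 0.65, 0, 0, 0, 0, 0, -0.12, 1, 0, 0, -63.2, 0.084, -0.208, -0.16, 1, 0, 0, -63.2, 0.084, -0.208, -0.16, 1, 0, 0, -63.2, 0.084, -0.208, -0.16, 1, 0, 0, -63.2, 0.084, -0.208, -0.16, 1, 0, 0, -63.2, 0.084, -0.208, -0.16, 1, 0, 0, -63.2, 0.084, -0.208, -0.16, 1, 0, 0, -63.2, 0.084, -0.208, -0.16, 1, 0, 0, -63.2, 0.084, -0.208, -0.16, 1]'

```text
clock: 9.0
position: [0.5091, -0.1417, 0.1991]
ee_rot: [0.569, 0.822, 0.0, 0.001]
ft_force: [-0.0, 0.6, 0.6]
grip_width: 0.999
grasp_force: 0.0
```

```bash
python3 look.py w3 card .509 -.142; python3 go.py .509 -.142 .02 110.8 .596 -.268 .06 110.8
```

```text
px [280.2388 189.9469]
(array([ 0.5089, -0.1407]), array([42.1, 55.3]), 110.7)
at [ 0.509  -0.1416  0.1989] psi 110.6 tilt [-0.001  0.001 -1.   ] 0.43
[0.509, -0.142, 0.02, 110.8] -> az -0.2 d [-0.0002 -0.0002  0.1789]
[0.596, -0.268, 0.06, 110.8] -> az -0.2 d [-0.1488  0.0368  0.1391]
```

Call:
play_rows --plan '[0, 0, 0, 0, 0, 0.06, 0.6, 0, 0, 0, 0, 0, 0.11, 0.6, 0, 0, 0, 0, 0, 0.15, 0.6, 0, 0, 0, 0, 0, 0.179, 0.6, 0, 0, 0, 0, 0, 0.179, 0.6, 0, 0, 0, 0, 0, 0.179, 0, 0, 0, 0, 0, 0, 0.179, 0, 0, 0, 0, 0, 0, 0.179, 0, 0, 0, 0, 0, 0, 0.12, 0, 0, 0, 0, 0, 0, 0.06, 0, 0, 0, 0, -0.149, 0.037, 0.06, 0, 0, 0, 0, -0.149, 0.037, 0.06, 0, 0, 0, 0, -0.149, 0.037, 0.06, 0, 0, 0, 0, -0.149, 0.037, 0.1, 0, 0, 0, 0, -0.149, 0.037, 0.14, 0, 0, 0, 0, -0.149, 0.037, 0.14, 0, 0, 0, 0, -0.149, 0.037, 0.14, 0.65, 0, 0, 0, -0.149, 0.037, 0.14, 0.65, 0, 0, 0, -0.149, 0.037, 0.08, 0.65]'

```text
clock: 11.42
position: [0.5942, -0.2673, 0.1163]
ee_rot: [0.568, 0.823, -0.001, -0.003]
ft_force: [1.4, -0.9, 1.0]
grip_width: 0.649
grasp_force: 0.0
```

```bash
python3 go.py .398 -.345 .2 146
```

```text
at [ 0.5942 -0.2673  0.1163] psi 110.8 tilt [ 0.004 -0.004 -1.   ] 0.5
[0.398, -0.345, 0.2, 146.0] -> az -35.2 d [-0.0025 -0.2114 -0.0828]
```

Call:
play_rows --plan '[0, 0, -35.2, -0.003, -0.212, -0.08, 1, 0, 0, -35.2, -0.003, -0.212, -0.08, 1, 0, 0, -35.2, -0.003, -0.212, -0.08, 1, 0, 0, -35.2, -0.003, -0.212, -0.08, 1, 0, 0, -35.2, -0.003, -0.212, -0.08, 1, 0, 0, -35.2, -0.003, -0.212, -0.08, 1, 0, 0, -35.2, -0.003, -0.212, -0.08, 1]'

```text
clock: 12.3
position: [0.4004, -0.3449, 0.1984]
ee_rot: [0.291, 0.957, 0.0, 0.0]
ft_force: [-0.6, 0.2, -0.5]
grip_width: 1.003
grasp_force: 0.0
```

```bash
python3 look.py w4 card .398 -.345; python3 go.py .398 -.345 .02 146 .606 -.344 .06 146
```

```text
px [279.0596 187.8117]
(array([ 0.3968, -0.3449]), array([42.1, 55. ]), 146.2)
at [ 0.4003 -0.3449  0.1982] psi 146.1 tilt [ 0.     0.001 -1.   ] 1.48
[0.398, -0.345, 0.02, 146.0] -> az 0.1 d [ 0.0019 -0.0015  0.1782]
[0.606, -0.344, 0.06, 146.0] -> az 0.1 d [-0.1703  0.1152  0.1383]
```

View pics/w4.png

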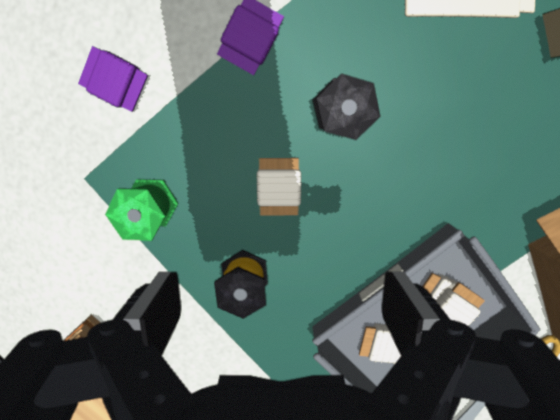

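Call:
play_rows --plan '[0, 0, 0, 0.003, -0.002, 0.06, 0.65, 0, 0, 0, 0.003, -0.002, 0.11, 0.65, 0, 0, 0, 0.003, -0.002, 0.15, 0.65, 0, 0, 0, 0.003, -0.002, 0.178, 0.65, 0, 0, 0, 0.003, -0.002, 0.178, 0.65, 0, 0, 0, 0.003, -0.002, 0.178, 0, 0, 0, 0, 0.003, -0.002, 0.178, 0, 0, 0, 0, 0.003, -0.002, 0.178, 0, 0, 0, 0, 0.003, -0.002, 0.12, 0, 0, 0, 0, 0.003, -0.002, 0.06, 0, 0, 0, 0, -0.17, 0.115, 0.06, 0, 0, 0, 0, -0.17, 0.115, 0.06, 0, 0, 0, 0, -0.17, 0.115, 0.06, 0, 0, 0, 0, -0.17, 0.115, 0.06, 0, 0, 0, 0, -0.17, 0.115, 0.1, 0, 0, 0, 0, -0.17, 0.115, 0.138, 0, 0, 0, 0, -0.17, 0.115, 0.138, 0, 0, 0, 0, -0.17, 0.115, 0.138, 0.65, 0, 0, 0, -0.17, 0.115, 0.138, 0.65, 0, 0, 0, -0.17, 0.115, 0.08, 0.65]'

```text
clock: 14.85
position: [0.6024, -0.3451, 0.1161]
ee_rot: [0.292, 0.956, 0.0, -0.003]
ft_force: [0.9, -0.4, 1.2]
grip_width: 0.647
grasp_force: 0.0
```

```bash
python3 - <<'E'
from meas import *
im,m=load('w4'); V=im.max(2)
for t in (60,75): print(t,spool(im,m,(348,110),40,.044,t),spool(im,m,(240,300),34,.044,t))
print(ray(m,[(348,106),(240,295)],.044))
E
python3 go.py .452 -.424 .22 113
```

```text
60 (array([ 0.38271744, -0.26350211]), array([18.15492606, 33.2909286 , 17.97813308]), np.float64(13.0)) (array([ 0.45246316, -0.42160487]), array([47.80185161, 58.36695222, 46.98333043]), np.float64(59.0))
75 (array([ 0.36727233, -0.26068685]), array([47.01860402, 49.68761141, 45.32639741]), np.float64(11.0)) (array([ 0.45002343, -0.4215621 ]), array([54.96206665, 49.16621915, 58.31021934]), np.float64(0.0))
[[ 0.3674778  -0.25888847  0.044     ]
 [ 0.45584823 -0.42705875  0.044     ]]
at [ 0.6024 -0.3451  0.1161] psi 146.0 tilt [ 0.006 -0.001 -1.   ] 1.18
[0.452, -0.424, 0.22, 113.0] -> az 33.0 d [ 0.0812 -0.1496 -0.1033]
```

Call:
play_rows --plan '[0, 0, 46, 0.08, -0.149, -0.1, 1, 0, 0, 46, 0.08, -0.149, -0.1, 1, 0, 0, 46, 0.08, -0.149, -0.1, 1, 0, 0, 46, 0.08, -0.149, -0.1, 1, 0, 0, 46, 0.08, -0.149, -0.1, 1, 0, 0, 46, 0.08, -0.149, -0.1, 1, 0, 0, 46, 0.08, -0.149, -0.1, 1]'

```text
clock: 15.72
position: [0.4553, -0.4241, 0.219]
ee_rot: [0.642, 0.767, -0.0, 0.0]
ft_force: [0.5, 0.3, 0.9]
grip_width: 0.999
grasp_force: 0.0
```

```bash
cat > spl.py <<'E'
import sys
from meas import *
np.set_printoptions(precision=4,suppress=True)
# grey hub: bright low-sat blob inside black flange; hex edges from flange mask with hole filled
fn,x,y=sys.argv[1],*map(float,sys.argv[2:4]); im,m=snap('wrist',fn) if len(sys.argv)<5 else load(fn)
c=proj(m,[x,y,.044])[0].astype(int); w=60; x0,y0=max(c[0]-w,0),max(c[1]-w,0)
sub=im[y0:c[1]+w,x0:c[0]+w]; print('px',c)
hsv=cv2.cvtColor(sub,cv2.COLOR_RGB2HSV)
mask=((hsv[...,2]<85)&(hsv[...,1]<90)).astype(np.uint8)
mask=cv2.morphologyEx(mask,cv2.MORPH_OPEN,np.ones((5,5)))
k=near(mask,(w,w),300); h=hexa(m,k+[x0,y0],.044); print(h)
mask2=np.zeros_like(mask); cv2.drawContours(mask2,[k],-1,255,1)
out=sub.copy(); out[mask2>0]=(255,0,0); cv2.imwrite(f'pics/{fn}_o.png',cv2.resize(out,None,fx=4,fy=4)[:,:,::-1])
E
python3 spl.py w5 .454 -.426; python3 go.py .454 -.426 .2 100
```

```text
px [278 194]
(array([ 0.4541, -0.4237]), array([50.8447, 52.338 , 46.5791]), np.float64(59.0))
at [ 0.4553 -0.4241  0.2187] psi 100.1 tilt [-0.  0. -1.] 0.7
[0.454, -0.426, 0.2, 100.0] -> az 0.1 d [-0.0016 -0.0016  0.0187]
```

View pics/w5_o.png

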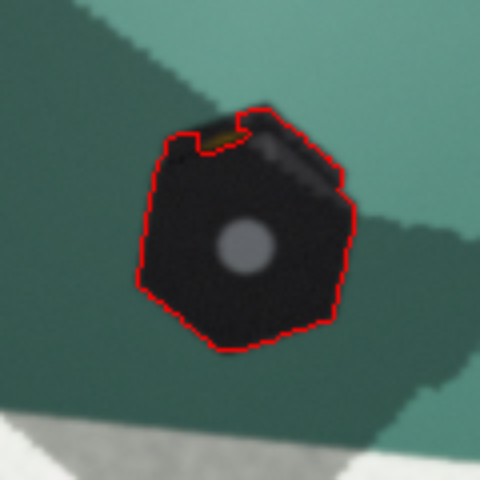

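```bash
cat >> spl.py <<'E'
f=np.zeros_like(mask); cv2.drawContours(f,[cv2.convexHull(k)],-1,1,-1); f=cv2.erode(f,np.ones((9,9)))
hub=((hsv[...,2]>=60)&(hsv[...,1]<60)&(f>0)).astype(np.uint8)
n,l,st,ce=cv2.connectedComponentsWithStats(hub); i=1+np.argmax(st[1:,4]); hp=ce[i]+[x0,y0]; C=ray(m,hp,.044)[0,:2]; print('hub',hp,C,st[i,4])
kp=k.reshape(-1,2)+[x0,y0]; kp=kp[kp[:,1]>hp[1]-4]; P=(ray(m,kp,.044)[:,:2]-C)*1000
from scipy.optimize import least_squares
def res(v,b): 
    a=np.radians(b+60*np.arange(6)); return ((P-v)@np.array([np.cos(a),np.sin(a)])).max(1)-23
L=min(((lambda r:(r.cost,b,r.x))(least_squares(res,[0,0],args=(b,))) for b in range(60)),key=lambda t:t[0])
print('center',C+L[2]/1000,'flat normal',L[1],'rms',np.sqrt(2*L[0]/len(P)),' psi options',[(L[1]+90+60*j)%180 for j in range(3)])
E
python3 spl.py w5 .454 -.426 1
```

```text
px [278 194]
(array([ 0.4541, -0.4237]), array([50.8447, 52.338 , 46.5791]), np.float64(59.0))
hub [279.     195.0654] [ 0.4544 -0.4263] 153
center [ 0.4543 -0.426 ] flat normal 0 rms 0.38060909040744706  psi options [90, 150, 30]
```

```bash
python3 go.py .4543 -.426 .021 90 .645 -.03 .3 85
```

```text
at [ 0.4553 -0.4241  0.2187] psi 100.1 tilt [-0.  0. -1.] 0.7
[0.4543, -0.426, 0.021, 90.0] -> az 10.1 d [-0.0016 -0.0013  0.1977]
[0.645, -0.03, 0.3, 85.0] -> az 15.1 d [ 0.3546  0.2561 -0.0814]
```

Call:
play_rows --plan '[0, 0, 10, -0.002, -0.001, 0.06, 0.9, 0, 0, 10, -0.002, -0.001, 0.11, 0.9, 0, 0, 10, -0.002, -0.001, 0.16, 0.9, 0, 0, 10, -0.002, -0.001, 0.198, 0.9, 0, 0, 10, -0.002, -0.001, 0.198, 0.9, 0, 0, 10, -0.002, -0.001, 0.198, 0, 0, 0, 10, -0.002, -0.001, 0.198, 0, 0, 0, 10, -0.002, -0.001, 0.198, 0, 0, 0, 10, -0.002, -0.001, 0.198, 0, 0, 0, 10, -0.002, -0.001, 0.14, 0, 0, 0, 10, -0.002, -0.001, 0.08, 0, 0, 0, 15, 0.355, 0.256, -0.08, 0, 0, 0, 15, 0.355, 0.256, -0.08, 0, 0, 0, 15, 0.355, 0.256, -0.08, 0, 0, 0, 15, 0.355, 0.256, -0.08, 0, 0, 0, 15, 0.355, 0.256, -0.08, 0, 0, 0, 15, 0.355, 0.256, -0.08, 0, 0, 0, 15, 0.355, 0.256, -0.08, 0, 0, 0, 15, 0.355, 0.256, -0.08, 0, 0, 0, 15, 0.355, 0.256, -0.08, 0]' --squeeze 30

```text
clock: 18.27
position: [0.6458, -0.0267, 0.3]
ee_rot: [0.735, 0.678, 0.001, 0.0]
ft_force: [-0.0, -1.3, -0.5]
grip_width: 0.53
grasp_force: 31.1
```

```bash
python3 -c "
from h import *
snap('wrist','w6')"; python3 go.py
```

```text
at [ 0.6453 -0.0292  0.2992] psi 85.1 tilt [-0.     0.001 -1.   ] -0.29
```

View pics/w6.png

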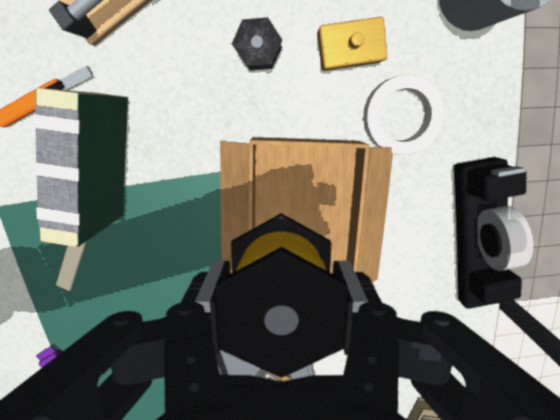

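Run:
```python
from h import *
im,m=load('w6')
A,B=ray(m,[(251,138.5),(368,143)],.05)[:,:2]; print(A,B,np.linalg.norm(A-B))
ux=(B-A)/np.linalg.norm(B-A); yaw=np.degrees(np.arctan2(ux[1],ux[0])); print('yaw',yaw)
a=np.radians(-4.7); ux=np.array([np.cos(a),np.sin(a)]); uy=np.array([-np.sin(a),np.cos(a)])
c=(A+B)/2-.09*uy; print('center',c,'slots',[c+d*uy for d in(-.056,0,.056)])
print('leftrim line',ray(m,[(251,138.5),(247,215)],.05))
```

```text
[0.6181464  0.01819539] [0.74377848 0.00349879] 0.12648877868237737
yaw -6.67220648055849
center [ 0.67358798 -0.07885027] slots [array([ 0.66899942, -0.13466197]), array([ 0.67358798, -0.07885027]), array([ 0.67817653, -0.02303858])]
leftrim line [[ 0.6181464   0.01819539  0.05      ]
 [ 0.60463455 -0.06691458  0.05      ]]
```

```bash
python3 go.py .668 -.1345 .03 84.5 .627 .112 .22 84.5; python3 spl.py w6 .627 .112 1
```

```text
at [ 0.6453 -0.0292  0.2992] psi 85.1 tilt [-0.     0.001 -1.   ] -0.29
[0.668, -0.1345, 0.03, 84.5] -> az 0.6 d [-0.103   0.0312  0.2692]
[0.627, 0.112, 0.22, 84.5] -> az 0.6 d [ 0.1392 -0.0303  0.0791]
px [250  45]
(array([0.6341, 0.1134]), array([43.8468, 49.0681, 47.2282]), np.float64(29.0))
hub [257.1091  42.7828] [0.6337 0.1145] 1045
center [0.6344 0.1132] flat normal 29 rms 1.4256258475125947  psi options [119, 179, 59]
```

Call:
play_rows --plan '[0, 0, 0.6, -0.103, 0.031, 0.1, 0, 0, 0, 0.6, -0.103, 0.031, 0.16, 0, 0, 0, 0.6, -0.103, 0.031, 0.16, 0, 0, 0, 0.6, -0.103, 0.031, 0.2, 0, 0, 0, 0.6, -0.103, 0.031, 0.24, 0, 0, 0, 0.6, -0.103, 0.031, 0.269, 0, 0, 0, 0.6, -0.103, 0.031, 0.269, 0, 0, 0, 0.6, -0.103, 0.031, 0.269, 0.7, 0, 0, 0.6, -0.103, 0.031, 0.269, 0.7, 0, 0, 0.6, -0.103, 0.031, 0.269, 0.7, 0, 0, 0.6, -0.103, 0.031, 0.21, 0.7, 0, 0, 0.6, -0.103, 0.031, 0.15, 0.8, 0, 0, 26, 0.139, -0.023, 0.08, 0.8, 0, 0, 26, 0.139, -0.023, 0.08, 0.8, 0, 0, 26, 0.139, -0.023, 0.08, 0.8, 0, 0, 26, 0.139, -0.023, 0.08, 0.8, 0, 0, 26, 0.139, -0.023, 0.08, 0.8, 0, 0, 26, 0.139, -0.023, 0.08, 0.8]'

```text
clock: 20.58
position: [0.6343, 0.1106, 0.2187]
ee_rot: [0.87, 0.493, 0.0, 0.0]
ft_force: [0.0, -0.5, -0.0]
grip_width: 0.802
grasp_force: 0.0
```

```bash
python3 spl.py w7 .634 .113; python3 go.py .634 .113 .021 59 .679 -.023 .15 84.5 .679 -.023 .03 84.5
```

```text
px [278 191]
(array([0.6348, 0.1178]), array([50.6081, 49.5147, 44.824 ]), np.float64(29.0))
hub [276.4564 189.3087] [0.6331 0.1156] 149
center [0.6336 0.1165] flat normal 29 rms 0.6969457787376712  psi options [119, 179, 59]
at [0.6345 0.109  0.2181] psi 59.0 tilt [-0.001  0.001 -1.   ] -0.97
[0.634, 0.113, 0.021, 59.0] -> az -0.0 d [ 0.0033 -0.0026  0.1971]
[0.679, -0.023, 0.15, 84.5] -> az -25.5 d [-0.0901  0.1061  0.0683]
[0.679, -0.023, 0.03, 84.5] -> az -25.5 d [-0.09    0.106   0.1883]
```

View pics/w7.png

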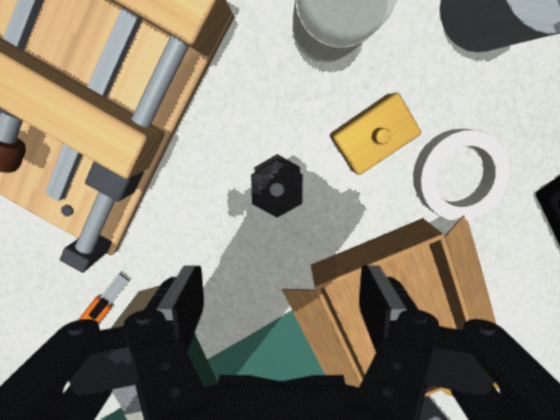

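Call:
play_rows --plan '[0, 0, 0, 0.0055, -0.0045, 0.06, 0.8, 0, 0, 0, 0.0055, -0.0045, 0.11, 0.8, 0, 0, 0, 0.0055, -0.0045, 0.16, 0.8, 0, 0, 0, 0.0055, -0.0045, 0.197, 0.8, 0, 0, 0, 0.0055, -0.0045, 0.197, 0.8, 0, 0, 0, 0.0055, -0.0045, 0.197, 0, 0, 0, 0, 0.0055, -0.0045, 0.197, 0, 0, 0, 0, 0.0055, -0.0045, 0.197, 0, 0, 0, 0, 0.0055, -0.0045, 0.13, 0, 0, 0, 0, 0.0055, -0.0045, 0.068, 0, 0, 0, -25.5, -0.09, 0.106, 0.068, 0, 0, 0, -25.5, -0.09, 0.106, 0.068, 0, 0, 0, -25.5, -0.09, 0.106, 0.068, 0, 0, 0, -25.5, -0.09, 0.106, 0.068, 0, 0, 0, -25.5, -0.09, 0.106, 0.12, 0, 0, 0, -25.5, -0.09, 0.106, 0.16, 0, 0, 0, -25.5, -0.09, 0.106, 0.188, 0, 0, 0, -25.5, -0.09, 0.106, 0.188, 0, 0, 0, -25.5, -0.09, 0.106, 0.188, 0.7, 0, 0, 0, -25.5, -0.09, 0.106, 0.188, 0.7]'

```text
invalid input
```

```bash
python3 go.py .679 -.023 .17 71 .368 -.260 .22 71
```

```text
at [0.6345 0.109  0.2181] psi 59.0 tilt [-0.001  0.001 -1.   ] -0.97
[0.679, -0.023, 0.17, 71.0] -> az -12.0 d [-0.0902  0.1061  0.0483]
[0.368, -0.26, 0.22, 71.0] -> az -12.0 d [-0.4536 -0.0382 -0.0015]
```

Call:
play_rows --plan '[0, 0, 0, 0.0055, -0.0045, 0.06, 0.8, 0, 0, 0, 0.0055, -0.0045, 0.11, 0.8, 0, 0, 0, 0.0055, -0.0045, 0.16, 0.8, 0, 0, 0, 0.0055, -0.0045, 0.197, 0.8, 0, 0, 0, 0.0055, -0.0045, 0.197, 0.8, 0, 0, 0, 0.0055, -0.0045, 0.197, 0, 0, 0, 0, 0.0055, -0.0045, 0.197, 0, 0, 0, 0, 0.0055, -0.0045, 0.197, 0, 0, 0, 0, 0.0055, -0.0045, 0.13, 0, 0, 0, 0, 0.0055, -0.0045, 0.068, 0, 0, 0, -25.5, -0.09, 0.106, 0.068, 0, 0, 0, -25.5, -0.09, 0.106, 0.068, 0, 0, 0, -25.5, -0.09, 0.106, 0.068, 0, 0, 0, -25.5, -0.09, 0.106, 0.068, 0, 0, 0, -25.5, -0.09, 0.106, 0.12, 0, 0, 0, -25.5, -0.09, 0.106, 0.16, 0, 0, 0, -25.5, -0.09, 0.106, 0.188, 0, 0, 0, -25.5, -0.09, 0.106, 0.188, 0, 0, 0, -25.5, -0.09, 0.106, 0.188, 0.7, 0, 0, -25.5, -0.09, 0.106, 0.188, 0.7]'

```text
clock: 23.12
position: [0.6797, -0.021, 0.0321]
ee_rot: [0.74, 0.673, 0.001, 0.001]
ft_force: [-0.5, 0.3, 0.1]
grip_width: 0.699
grasp_force: 0.0
```

```bash
python3 go.py .679 -.023 .17 71 .368 -.260 .22 71
```

```text
at [ 0.6797 -0.021   0.0321] psi 84.5 tilt [ 0.     0.002 -1.   ] -0.41
[0.679, -0.023, 0.17, 71.0] -> az 13.5 d [-0.0021 -0.0002 -0.1379]
[0.368, -0.26, 0.22, 71.0] -> az 13.5 d [-0.2676 -0.287  -0.1886]
```

Call:
play_rows --plan '[0, 0, 0, 0, 0, -0.06, 0.7, 0, 0, 0, 0, 0, -0.12, 0.8, 0, 0, -17.5, -0.05, -0.05, -0.188, 0.8, 0, 0, -17.5, -0.268, -0.287, -0.188, 0.8, 0, 0, -17.5, -0.268, -0.287, -0.188, 0.8, 0, 0, -17.5, -0.268, -0.287, -0.188, 0.8, 0, 0, -17.5, -0.268, -0.287, -0.188, 0.8, 0, 0, -17.5, -0.268, -0.287, -0.188, 0.8, 0, 0, -17.5, -0.268, -0.287, -0.188, 0.8, 0, 0, -17.5, -0.268, -0.287, -0.188, 0.8, 0, 0, -17.5, -0.268, -0.287, -0.188, 0.8]'

```text
clock: 24.5
position: [0.3685, -0.2602, 0.2189]
ee_rot: [0.629, 0.778, -0.0, 0.001]
ft_force: [0.7, -0.4, 0.3]
grip_width: 0.805
grasp_force: 0.0
```

```bash
python3 spl.py w8 .368 -.26; python3 go.py .368 -.26 .021 102 .6735 -.079 .15 84.5 .6735 -.079 .03 84.5
```

```text
px [279 192]
(array([ 0.3679, -0.2569]), array([46.0529, 51.2393, 51.6573]), np.float64(11.0))
hub [280.6065 191.9613] [ 0.3685 -0.2594] 155
center [ 0.3685 -0.2592] flat normal 12 rms 0.4329654167826008  psi options [102, 162, 42]
at [ 0.3687 -0.2599  0.2188] psi 102.1 tilt [-0.001  0.001 -1.   ] 0.74
[0.368, -0.26, 0.021, 102.0] -> az 0.1 d [ 0.0002 -0.0009  0.1978]
[0.6735, -0.079, 0.15, 84.5] -> az 17.6 d [0.1128 0.3359 0.0689]
[0.6735, -0.079, 0.03, 84.5] -> az 17.6 d [0.1129 0.3358 0.1889]
```

View pics/w8.png

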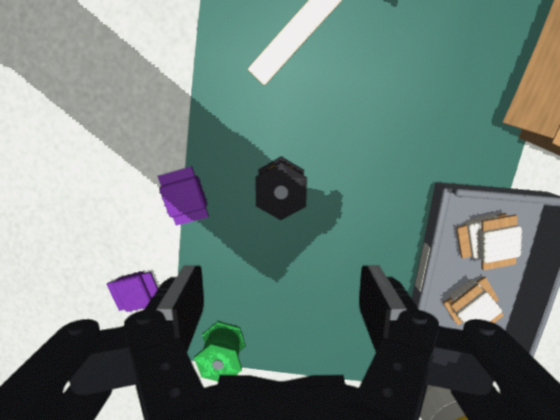

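Call:
play_rows --plan '[0, 0, 0, 0, -0.001, 0.06, 0.8, 0, 0, 0, 0, -0.001, 0.12, 0.8, 0, 0, 0, 0, -0.001, 0.17, 0.8, 0, 0, 0, 0, -0.001, 0.198, 0.8, 0, 0, 0, 0, -0.001, 0.198, 0.8, 0, 0, 0, 0, -0.001, 0.198, 0, 0, 0, 0, 0, -0.001, 0.198, 0, 0, 0, 0, 0, -0.001, 0.198, 0, 0, 0, 0, 0, -0.001, 0.13, 0, 0, 0, 0, 0, -0.001, 0.069, 0, 0, 0, 17.5, 0.113, 0.336, 0.069, 0, 0, 0, 17.5, 0.113, 0.336, 0.069, 0, 0, 0, 17.5, 0.113, 0.336, 0.069, 0, 0, 0, 17.5, 0.113, 0.336, 0.069, 0, 0, 0, 17.5, 0.113, 0.336, 0.069, 0, 0, 0, 17.5, 0.113, 0.336, 0.069, 0, 0, 0, 17.5, 0.113, 0.336, 0.069, 0, 0, 0, 17.5, 0.113, 0.336, 0.069, 0]'

```text
clock: 26.8
position: [0.6725, -0.0804, 0.1493]
ee_rot: [0.74, 0.673, -0.0, -0.0]
ft_force: [0.2, -0.3, -0.9]
grip_width: 0.528
grasp_force: 31.4
```

```bash
python3 go.py .6735 -.079 .03 84.5 .56 .16 .36 28.5
python3 - <<'E'
from h import *
# book from w6
im,m=load('w6')
P=ray(m,[(37,90),(78.5,93.5),(77,246),(35,238)],.11)[:,:2]; print(P.tolist(),cv2.minAreaRect((P*1000).astype(np.float32)))
E
```

```text
at [ 0.6725 -0.0804  0.1493] psi 84.5 tilt [-0. -0. -1.] -0.3
[0.6735, -0.079, 0.03, 84.5] -> az 0.0 d [0.0015 0.0009 0.1193]
[0.56, 0.16, 0.36, 28.5] -> az 56.0 d [ 0.2286 -0.135  -0.2107]
[[0.43238622160536155, 0.08540689830881099], [0.47202722693064336, 0.07739820327561964], [0.43508180490313497, -0.06763292053889342], [0.3910912484367864, -0.05572219814286874]] ((432.6412658691406, 10.545028686523438), (149.6461181640625, 45.57450485229492), 74.85005187988281)
```

Call:
play_rows --plan '[0, 0, 0, 0.001, 0.001, 0.06, 0, 0, 0, 0, 0.001, 0.001, 0.1, 0, 0, 0, 0, 0.001, 0.001, 0.119, 0, 0, 0, 0, 0.001, 0.001, 0.119, 0, 0, 0, 0, 0.001, 0.001, 0.119, 0.7, 0, 0, 0, 0.001, 0.001, 0.119, 0.7, 0, 0, 0, 0.001, 0.001, 0.119, 0.7, 0, 0, 0, 0.001, 0.001, 0.06, 0.7, 0, 0, 0, 0.001, 0.001, 0, 0.8, 0, 0, 0, 0.001, 0.001, -0.06, 1, 0, 0, 56, 0.439, 0.066, -0.15, 1, 0, 0, 56, 0.439, 0.066, -0.15, 1, 0, 0, 56, 0.439, 0.066, -0.15, 1, 0, 0, 56, 0.439, 0.066, -0.15, 1, 0, 0, 56, 0.439, 0.066, -0.15, 1, 0, 0, 56, 0.439, 0.066, -0.15, 1, 0, 0, 56, 0.439, 0.066, -0.15, 1, 0, 0, 56, 0.439, 0.066, -0.15, 1, 0, 0, 56, 0.439, 0.066, -0.15, 1, 0, 0, 56, 0.439, 0.066, -0.15, 1]'

```text
clock: 29.3
position: [0.7805, 0.3496, 0.2995]
ee_rot: [0.969, 0.246, 0.0, 0.0]
ft_force: [0.8, -0.6, 0.6]
grip_width: 0.997
grasp_force: 0.0
```

```bash
python3 -c "
from h import *
snap('wrist','w9')"; python3 go.py
```

```text
at [0.7807 0.3488 0.3001] psi 28.4 tilt [ 0.001  0.001 -1.   ] -1.6
```

View pics/w9.png

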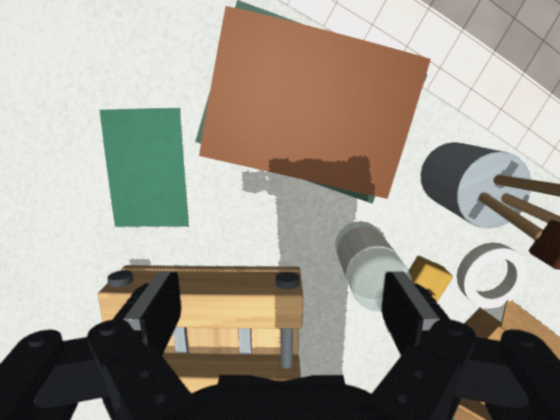

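Call:
play_rows --plan '[0, 0, 0, -0.176, -0.095, 0, 1, 0, 0, 0, -0.176, -0.095, 0, 1, 0, 0, 0, -0.176, -0.095, 0, 1, 0, 0, 0, -0.176, -0.095, 0, 1, 0, 0, 0, -0.176, -0.095, 0, 1, 0, 0, 0, -0.176, -0.095, 0, 1]'

```text
clock: 30.1
position: [0.5809, 0.3478, 0.3008]
ee_rot: [0.969, 0.245, 0.001, 0.001]
ft_force: [1.0, -1.0, -0.5]
grip_width: 0.998
grasp_force: 0.0
```

```bash
python3 -c "
from h import *
snap('wrist','w10')"; python3 go.py
```

```text
at [0.5818 0.348  0.3004] psi 28.3 tilt [ 0.002  0.001 -1.   ] -1.86
```

View pics/w10.png

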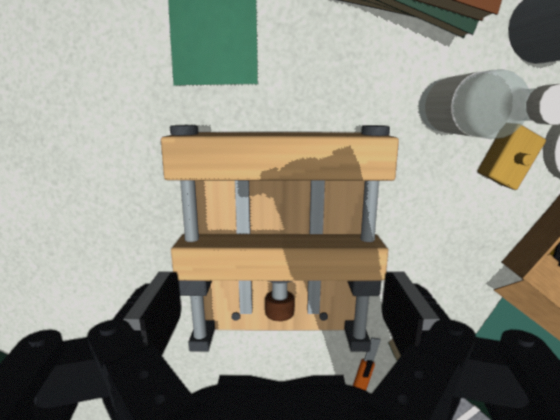

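Run:
```python
from h import *
np.set_printoptions(precision=4,suppress=True)
im,m=load('w10'); g=cv2.GaussianBlur(im,(3,3),0).astype(float).sum(2)
def edge(r0,cols,w=7):
    out=[]
    for c in cols:
        s=np.abs(np.diff(g[r0-w:r0+w,c])); i=s.argmax(); out.append((c,r0-w+i+.5,s[i]))
    return np.array(out)
for nm,r0,cols in [('fix',180,[168,175,205,215,225,232,255,265,280,300,330,340,350,390]),('mov',248,[180,205,230,260,300,330,360,375]),('movback',279,[185,260,300,330,375])]:
    e=edge(r0,cols); 
    P=ray(m,e[:,:2],.08)[:,:2]; f=np.polyfit(P[:,1],P[:,0],1); r=P[:,0]-np.polyval(f,P[:,1])
    k=abs(r)<.003; f=np.polyfit(P[k,1],P[k,0],1)
    print(nm,e[:,1],'normal deg',np.degrees(np.arctan(-f[0])),'x at y=.33',np.polyval(f,.33),k.sum())
print('ends',ray(m,[(162.5,179),(397,180)],.08),ray(m,[(172,248),(387,248)],.08))
print('knob',ray(m,[(279.5,307)],.055),'rods mid', ray(m,[(189,205),(370,205)],.052))
```

```text
fix [180.5 180.5 178.5 180.5 180.5 180.5 179.5 178.5 180.5 180.5 180.5 180.5
 180.5 180.5] normal deg 28.24666594930686 x at y=.33 0.5943021834740687 14
mov [247.5 247.5 247.5 247.5 248.5 248.5 248.5 248.5] normal deg 27.94844545823957 x at y=.33 0.5094491899273115 8
movback [279.5 281.5 280.5 280.5 280.5] normal deg 28.11707263485697 x at y=.33 0.464842079411913 5
ends [[0.5275 0.4568 0.08  ]
 [0.6415 0.2436 0.08  ]] [[0.4617 0.4177 0.08  ]
 [0.5733 0.2111 0.08  ]]
knob [[0.4396 0.2725 0.055 ]] rods mid [[0.5048 0.4241 0.052 ]
 [0.6022 0.2437 0.052 ]]
```

```bash
python3 go.py .432 .0085 .27 76
```

```text
at [0.5818 0.348  0.3004] psi 28.3 tilt [ 0.002  0.001 -1.   ] -1.86
[0.432, 0.0085, 0.27, 76.0] -> az -47.7 d [-0.2931  0.2276  0.0301]
```

Call:
play_rows --plan '[0, 0, -47.7, -0.293, 0.228, 0.03, 1, 0, 0, -47.7, -0.293, 0.228, 0.03, 1, 0, 0, -47.7, -0.293, 0.228, 0.03, 1, 0, 0, -47.7, -0.293, 0.228, 0.03, 1, 0, 0, -47.7, -0.293, 0.228, 0.03, 1, 0, 0, -47.7, -0.293, 0.228, 0.03, 1, 0, 0, -47.7, -0.293, 0.228, 0.03, 1, 0, 0, -47.7, -0.293, 0.228, 0.03, 1]'

```text
clock: 31.15
position: [0.4327, 0.0076, 0.2702]
ee_rot: [0.788, 0.616, 0.001, 0.001]
ft_force: [0.4, -0.8, -0.0]
grip_width: 0.998
grasp_force: 0.0
```

```bash
python3 -c "
from h import *
snap('wrist','w11')"; python3 go.py
```

```text
at [0.4329 0.0091 0.2701] psi 76.1 tilt [ 0.001  0.002 -1.   ] -0.3
```

View pics/w11.png

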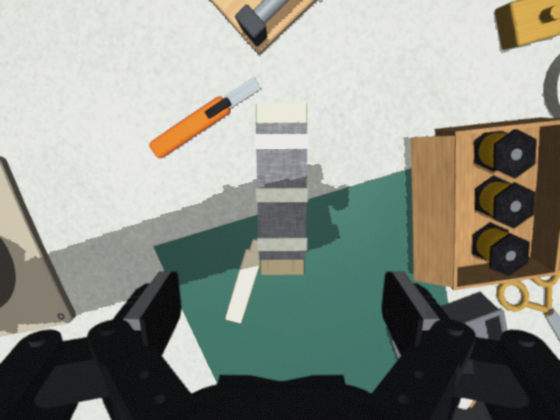

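```bash
python3 - <<'E'
from h import *
im,m=load('w11')
P=ray(m,[(256,104),(307,104),(304,274),(260,274)],.11)[:,:2]; print(P.round(4).tolist())
a,b=(P[0]+P[1])/2,(P[2]+P[3])/2; print('c',(a+b)/2,'ang',np.degrees(np.arctan2(*(a-b)[::-1])),np.linalg.norm(a-b))
E
python3 go.py
```

```text
[[0.4324, 0.0871], [0.472, 0.0772], [0.4362, -0.0682], [0.397, -0.0584]]
c [0.43442871 0.0094365 ] ang 76.23476155241914 0.14974877343353118
at [0.4329 0.0091 0.2701] psi 76.1 tilt [ 0.001  0.002 -1.   ] -0.3
```

Call:
play_rows --plan '[0, 0, 0, 0.001, 0.001, 0.06, 1, 0, 0, 0, 0.001, 0.001, 0.11, 1, 0, 0, 0, 0.001, 0.001, 0.15, 1, 0, 0, 0, 0.001, 0.001, 0.18, 1, 0, 0, 0, 0.001, 0.001, 0.195, 1, 0, 0, 0, 0.001, 0.001, 0.195, 1, 0, 0, 0, 0.001, 0.001, 0.195, 0, 0, 0, 0, 0.001, 0.001, 0.195, 0, 0, 0, 0, 0.001, 0.001, 0.195, 0, 0, 0, 0, 0.001, 0.001, 0.195, 0, 0, 0, 0, 0.001, 0.001, 0.195, 0, 0, 0, 0, 0.001, 0.001, 0.195, 0, 0, 0, 0, 0.001, 0.001, 0.16, 0, 0, 0, 0, 0.001, 0.001, 0.11, 0, 0, 0, 0, 0.001, 0.001, 0.05, 0, 0, 0, 0, 0.001, 0.001, 0.05, 0]' --squeeze 70

```text
clock: 33.2
position: [0.4348, 0.0104, 0.2232]
ee_rot: [0.787, 0.617, 0.002, 0.003]
ft_force: [0.6, -1.0, -7.0]
grip_width: 0.462
grasp_force: 74.3
```

```bash
python3 -c "
n=(.882,.471);t=(-.471,.882)
for a in (.648,.660): print(n[0]*a+t[0]*.0336,n[1]*a+t[1]*.0336)"
python3 go.py .5557 .3348 .22 118.2 .5557 .3348 .106 118.2
```

```text
0.5557104 0.33484319999999995
0.5662944000000001 0.3404952
at [0.4348 0.0104 0.2232] psi 76.2 tilt [ 0.     0.007 -1.   ] -0.32
[0.5557, 0.3348, 0.22, 118.2] -> az -42.0 d [0.3438 0.0401 0.0035]
[0.5557, 0.3348, 0.106, 118.2] -> az -42.0 d [0.3438 0.0393 0.1175]
```

Call:
play_rows --plan '[0, 0, -42, 0.344, 0.04, 0, 0, 0, 0, -42, 0.344, 0.04, 0, 0, 0, 0, -42, 0.344, 0.04, 0, 0, 0, 0, -42, 0.344, 0.04, 0, 0, 0, 0, -42, 0.344, 0.04, 0, 0, 0, 0, -42, 0.344, 0.04, 0, 0, 0, 0, -42, 0.344, 0.04, 0, 0, 0, 0, -42, 0.344, 0.04, 0, 0, 0, 0, -42, 0.344, 0.04, 0, 0, 0, 0, -42, 0.344, 0.04, 0, 0]'

```text
clock: 34.45
position: [0.5539, 0.3338, 0.2194]
ee_rot: [0.514, 0.858, -0.0, 0.0]
ft_force: [0.2, 0.1, -5.6]
grip_width: 0.459
grasp_force: 74.7
```

```bash
python3 -c "
from h import *
snap('wrist','w12')
im,m=snap('side','s12')
cv2.imwrite('pics/s12c.png',cv2.resize(im[60:240,180:420],(800,600),interpolation=cv2.INTER_CUBIC)[:,:,::-1])"; python3 go.py .5557 .3348 .106 118.2
```

```text
at [0.5539 0.3342 0.2195] psi 118.2 tilt [-0.001  0.    -1.   ] -0.39
[0.5557, 0.3348, 0.106, 118.2] -> az -0.0 d [-0.0003  0.0019  0.1135]
```

View pics/w12.png

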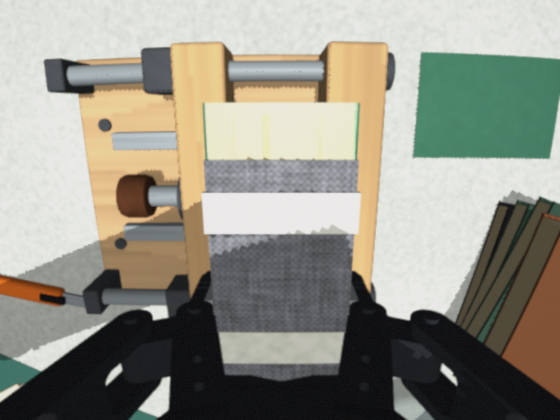

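Call:
play_rows --plan '[0, 0, 0, 0, 0, 0.03, 0, 0, 0, 0, 0, 0, 0.06, 0, 0, 0, 0, 0, 0, 0.08, 0, 0, 0, 0, 0, 0, 0.095, 0, 0, 0, 0, 0, 0, 0.105, 0, 0, 0, 0, 0, 0, 0.11, 0, 0, 0, 0, 0, 0, 0.113, 0, 0, 0, 0, 0, 0, 0.113, 0, 0, 0, 0, 0, 0, 0.113, 0]'

```text
clock: 35.67
position: [0.5539, 0.3351, 0.1068]
ee_rot: [0.513, 0.858, 0.0, 0.0]
ft_force: [-0.4, -0.2, -6.1]
grip_width: 0.456
grasp_force: 74.6
```

Call:
play_rows --plan '[0, 0, 0, 0, 0.006, 0, 0, 0, 0, 0, 0, 0.009, 0.001, 0, 0, 0, 0, 0, 0.011, 0.002, 0, 0, 0, 0, 0, 0.011, 0.002, 0, 0, 0, 0, 0, 0.011, 0.002, 0]'

```text
clock: 36.3
position: [0.5633, 0.3401, 0.1042]
ee_rot: [0.513, 0.858, -0.0, -0.0]
ft_force: [0.2, 0.1, -5.7]
grip_width: 0.461
grasp_force: 74.7
```

Call:
play_rows --plan '[0, 0, 0, 0, 0.001, 0.0005, 0, 0, 0, 0, 0, 0.002, 0.001, 0, 0, 0, 0, 0, 0.003, 0.001, 0, 0, 0, 0, 0, 0.003, 0.001, 0]'

```text
clock: 36.8
position: [0.5652, 0.341, 0.1035]
ee_rot: [0.513, 0.858, -0.001, -0.0]
ft_force: [-6.5, -5.1, 1.9]
grip_width: 0.461
grasp_force: 75.5
```

Call:
play_rows --plan '[0, 0, 0, 0, 0, 0, 0, 0, 0, 0, 0, 0, 0, 0.65, 0, 0, 0, 0, 0, 0, 0.65, 0, 0, 0, 0, 0, 0, 0.65, 0, 0, 0, 0, 0, -0.03, 0.65, 0, 0, 0, 0, 0, -0.08, 0.65, 0, 0, 0, 0, 0, -0.14, 1, 0, 0, 0, -0.06, 0, -0.18, 1, 0, 0, 0, -0.06, 0, -0.18, 1, 0, 0, 0, -0.06, 0, -0.18, 1]'

```text
clock: 38.05
position: [0.5948, 0.2882, 0.2833]
ee_rot: [0.514, 0.858, 0.0, 0.0]
ft_force: [-1.3, 0.9, -0.7]
grip_width: 0.996
grasp_force: 0.0
```

```bash
python3 -c "
from h import *
im,m=snap('wrist','w13')
im2,m=snap('side','s13')
a=cv2.resize(im2[70:190,200:360],(560,420),interpolation=cv2.INTER_CUBIC)
o=cv2.resize(np.vstack([im,a]),(400,600)); cv2.imwrite('pics/j13.png',o[:,:,::-1])"; python3 go.py
```

```text
at [0.5934 0.2896 0.2823] psi 118.3 tilt [ 0.001 -0.001 -1.   ] -0.27
```

View pics/j13.png

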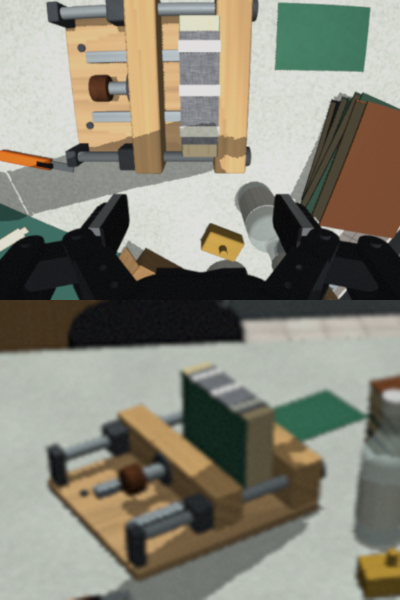

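Call:
play_rows --plan '[0, 0, 0, 0.058, -0.19, 0.02, 0.5, 0, 0, 0, 0.058, -0.19, 0.02, 0, 0, 0, 0, 0.058, -0.19, 0.02, 0, 0, 0, 0, 0.058, -0.19, 0.02, 0, 0, 0, 0, 0.058, -0.19, 0.02, 0, 0, 0, 0, 0.058, -0.19, 0.08, 0, 0, 0, 0, 0.058, -0.19, 0.14, 0, 0, 0, 0, 0.058, -0.19, 0.19, 0, 0, 0, 0, 0.058, -0.19, 0.227, 0, 0, 0, 0, 0.058, -0.19, 0.227, 0, 0, 0, 0, 0.058, -0.19, 0.227, 0]' --squeeze 40

```text
clock: 39.52
position: [0.4001, 0.2511, 0.0573]
ee_rot: [0.513, 0.858, 0.001, -0.0]
ft_force: [-0.2, -0.1, 0.8]
grip_width: 0.006
grasp_force: 0.0
```

```bash
python3 go.py .4212 .2634 .055 118.2; python3 -c "
from workcell import status
o=status.get_obs();print(o['ft_force'],o['position'])
p=o['position'];print('n',p[0]*.882+p[1]*.471,'t',-p[0]*.471+p[1]*.882)"
```

```text
at [0.4001 0.2511 0.0573] psi 118.3 tilt [ 0.001  0.001 -1.   ] -0.44
[0.4212, 0.2634, 0.055, 118.2] -> az 0.1 d [0.0009 0.0244 0.0023]
[-0.16881011 -0.0604826   0.81796113] [0.40014443 0.25105462 0.05729785]
n 0.4711741114666378 t 0.03296215065835442
```

Call:
play_rows --plan '[0, 0, 0, 0.0005, 0.006, 0.002, 0, 0, 0, 0, 0.0005, 0.012, 0.002, 0, 0, 0, 0, 0.0005, 0.017, 0.002, 0, 0, 0, 0, 0.0005, 0.021, 0.002, 0, 0, 0, 0, 0.0005, 0.025, 0.002, 0, 0, 0, 0, 0.0005, 0.029, 0.002, 0, 0, 0, 0, 0.0005, 0.033, 0.002, 0, 0, 0, 0, 0.0005, 0.037, 0.002, 0, 0, 0, 0, 0.0005, 0.041, 0.002, 0, 0, 0, 0, 0.0005, 0.044, 0.002, 0, 0, 0, 0, 0.0005, 0.044, 0.002, 0]'

```text
clock: 40.9
position: [0.4377, 0.2709, 0.0541]
ee_rot: [0.513, 0.858, -0.001, -0.0]
ft_force: [-3.7, -2.0, 2.3]
grip_width: 0.0
grasp_force: 2.1
```

Call:
play_rows --plan '[0, 0, 0, 0, 0.002, 0, 0, 0, 0, 0, 0, 0.004, 0, 0, 0, 0, 0, 0, 0.006, 0, 0, 0, 0, 0, 0, 0.008, 0, 0]'

```text
clock: 41.4
position: [0.4445, 0.2745, 0.0541]
ee_rot: [0.513, 0.858, -0.001, -0.0]
ft_force: [-5.5, -3.1, 3.1]
grip_width: 0.001
grasp_force: 3.1
```

Call:
play_rows --plan '[0, 0, 0, 0, 0.0015, 0, 0, 0, 0, 0, 0, 0.003, 0, 0, 0, 0, 0, 0, 0.004, 0, 0]'

```text
clock: 41.78
position: [0.448, 0.2764, 0.0541]
ee_rot: [0.513, 0.858, -0.001, -0.0]
ft_force: [-5.1, -3.3, 3.2]
grip_width: 0.002
grasp_force: 3.1
```

Run:
```python
from h import *
np.set_printoptions(precision=4,suppress=True)
# gap book/cheek in top view: edge profile along press x through t=-0.09 (clear of book) at z=.08
im,m=snap('top','t14'); g=im.astype(int).sum(2)
n=np.array([.882,.471]);t=np.array([-.471,.882])
for tt in (-.09,-.06): 
    P=[np.r_[a*n+tt*t+.0336*t,.08] for a in np.arange(.575,.70,.003)]; q=proj(m,P).round().astype(int); print([int(g[y,x]) for x,y in q])
```

```text
[147, 146, 148, 151, 133, 145, 121, 144, 315, 345, 344, 340, 342, 340, 343, 347, 344, 344, 337, 334, 271, 253, 253, 253, 340, 217, 261, 210, 179, 94, 94, 86, 98, 93, 192, 302, 330, 334, 325, 324, 328, 335]
[346, 221, 129, 114, 93, 93, 93, 146, 333, 341, 342, 331, 338, 338, 342, 347, 339, 336, 333, 324, 293, 37, 48, 43, 42, 35, 52, 170, 385, 396, 395, 395, 399, 400, 398, 395, 396, 395, 396, 397, 394, 361]
```

Call:
play_rows --plan '[0, 0, 0, 0, 0.001, 0, 0, 0, 0, 0, 0, 0.002, 0, 0, 0, 0, 0, 0, 0.003, 0, 0]'

```text
clock: 42.2
position: [0.4497, 0.2773, 0.054]
ee_rot: [0.513, 0.858, -0.002, -0.001]
ft_force: [-13.6, -8.6, 14.2]
grip_width: -0.003
grasp_force: 8.0
```

Call:
play_rows --plan '[0, 0, 0, 0, 0.001, 0, 0, 0, 0, 0, 0, 0.002, 0, 0]'

```text
clock: 42.45
position: [0.4498, 0.2774, 0.0539]
ee_rot: [0.513, 0.858, -0.004, -0.001]
ft_force: [-23.9, -14.3, 24.7]
grip_width: -0.002
grasp_force: 14.4
```

Call:
play_rows --plan '[0, 0, 0, 0, 0, 0, 0, 0, 0, 0, 0, -0.01, 0, 0, 0, 0, 0, 0, -0.03, 0, 0, 0, 0, 0, 0, -0.05, 0, 0, 0, 0, 0, 0, -0.05, -0.06, 0, 0, 0, 0, 0, -0.05, -0.12, 0, 0, 0, 0, 0, -0.05, -0.18, 0, 0, 0, 0, -0.05, -0.05, -0.24, 0, 0, 0, 0, -0.1, -0.05, -0.25, 0.5, 0, 0, 0, -0.1, -0.05, -0.25, 0.5]'

```text
clock: 43.7
position: [0.4592, 0.1632, 0.3056]
ee_rot: [0.517, 0.856, 0.001, 0.002]
ft_force: [-1.5, 0.7, -0.5]
grip_width: 0.419
grasp_force: 0.0
```

```bash
python3 go.py
python3 - <<'E'
from det import *
np.set_printoptions(precision=3,suppress=True)
im,m=snap('top','t15'); g=im.astype(int).sum(2); s=.7
n=np.array([.882,.471]);t=np.array([-.471,.882])
def prof(tt,z,a0,a1):
    A=np.arange(a0,a1,.003); q=proj(m,[np.r_[a*n+(tt+.0336)*t,z] for a in A]).round().astype(int); print(tt,z,[int(g[y,x]) for x,y in q])
prof(-.09,.08,.58,.70); prof(-.04,.138,.60,.70)
# other things unmoved? compare with start, outside arm: known colour blobs
hs=lambda i:cv2.cvtColor(i,cv2.COLOR_RGB2HSV).astype(int)
a,_=load('top0'); A,B=hs(a),hs(im)
for nm,f in dict(purple=lambda h:(h[...,0]>125)&(h[...,0]<155)&(h[...,1]>120)&(h[...,2]>50),green=lambda h:(h[...,0]>45)&(h[...,0]<70)&(h[...,1]>150)&(h[...,2]>90),orange=lambda h:(h[...,0]<14)&(h[...,1]>190)&(h[...,2]>120),brass=lambda h:(h[...,0]>15)&(h[...,0]<27)&(h[...,1]>150)&(h[...,2]>90)).items():
    for h in (A,B):
        k,l,st,c=cv2.connectedComponentsWithStats(f(h).astype(np.uint8)); print(nm,[(c[i].round(0).tolist(),int(st[i,4])) for i in range(1,k) if st[i,4]>25])
# white/black in mat area
mat=B[150:300,265:430]; blk=(mat[...,2]<35).astype(np.uint8); wh=((mat[...,1]<50)&(mat[...,2]>120)).astype(np.uint8)
for M in (blk,wh):
    k,l,st,c=cv2.connectedComponentsWithStats(M); print([((c[i]+[265,150]).round(0).tolist(),int(st[i,4])) for i in range(1,k) if st[i,4]>25])
E
```

```text
at [0.4592 0.1632 0.3056] psi 117.8 tilt [-0.002  0.003 -1.   ] 0.02
-0.09 0.08 [92, 96, 92, 99, 89, 90, 94, 60, 74, 43, 68, 117, 101, 101, 57, 113, 64, 99, 44, 94, 94, 105, 186, 70, 202, 65, 65, 54, 53, 68, 70, 79, 42, 140, 103, 228, 303, 286, 286, 243]
-0.04 0.138 [303, 271, 288, 267, 293, 296, 293, 293, 260, 284, 269, 281, 275, 282, 260, 260, 205, 246, 185, 237, 231, 265, 242, 309, 260, 236, 263, 246, 279, 265, 285, 285, 287, 286]
purple [([356.0, 286.0], 189), ([395.0, 298.0], 187)]
purple [([356.0, 286.0], 189), ([395.0, 298.0], 186)]
green []
green []
orange []
orange []
brass []
brass []
[([270.0, 161.0], 123), ([285.0, 161.0], 190), ([303.0, 163.0], 188), ([366.0, 170.0], 210)]
[([320.0, 168.0], 334), ([382.0, 157.0], 1064), ([329.0, 156.0], 48), ([370.0, 181.0], 108), ([346.0, 184.0], 125), ([393.0, 261.0], 2945), ([268.0, 245.0], 572), ([300.0, 263.0], 226)]
```

Call:
play_rows --plan '[0, 0, 0, -0.3, 0.05, -0.02, 0.5, 0, 0, 0, -0.3, 0.05, -0.02, 0.5, 0, 0, 0, -0.3, 0.05, -0.02, 0.5, 0, 0, 0, -0.3, 0.05, -0.02, 0.5, 0, 0, 0, -0.3, 0.05, -0.02, 0.5, 0, 0, 0, -0.3, 0.05, -0.02, 0.5, 0, 0, 0, -0.3, 0.05, -0.02, 0.5]'

```text
clock: 44.62
position: [0.6422, -0.0711, 0.3238]
ee_rot: [0.512, 0.859, 0.001, -0.001]
ft_force: [-0.1, 0.6, -0.1]
grip_width: 0.501
grasp_force: 0.0
```

Run:
```python
from h import *
im,m=snap('top','t16'); g=im.astype(int).sum(2)
n=np.array([.882,.471]);t=np.array([-.471,.882])
def prof(tt,z,a0,a1):
    A=np.arange(a0,a1,.003); q=proj(m,[np.r_[a*n+(tt+.0336)*t,z] for a in A]).round().astype(int); print(tt,z,[(int(a*1000+.5),int(g[y,x])) for a,(x,y) in zip(A,q)])
prof(-.09,.08,.58,.70); prof(.09,.08,.58,.70); prof(.0,.138,.60,.69)
a=load('top0')[0].astype(int); d=(abs(a-im).sum(2)>90).astype(np.uint8); d=cv2.morphologyEx(d,cv2.MORPH_OPEN,np.ones((3,3)))
k,l,st,c=cv2.connectedComponentsWithStats(d); print([(c[i].round().tolist(),int(st[i,4])) for i in range(1,k) if st[i,4]>30])
```

```text
-0.09 0.08 [(580, 137), (583, 137), (586, 140), (589, 133), (592, 131), (595, 83), (598, 190), (601, 301), (604, 328), (607, 322), (610, 322), (613, 321), (616, 318), (619, 318), (622, 326), (625, 321), (628, 321), (631, 319), (634, 280), (637, 242), (640, 242), (643, 241), (646, 317), (649, 198), (652, 242), (655, 202), (658, 202), (661, 128), (664, 98), (667, 78), (670, 89), (673, 90), (676, 94), (679, 178), (682, 310), (685, 313), (688, 309), (691, 302), (694, 302), (697, 312)]
0.09 0.08 [(580, 137), (583, 135), (586, 135), (589, 135), (592, 145), (595, 121), (598, 229), (601, 314), (604, 321), (607, 321), (610, 315), (613, 308), (616, 312), (619, 316), (622, 313), (625, 314), (628, 314), (631, 315), (634, 318), (637, 294), (640, 198), (643, 144), (646, 196), (649, 196), (652, 229), (655, 151), (658, 274), (661, 327), (664, 340), (667, 319), (670, 319), (673, 320), (676, 279), (679, 350), (682, 347), (685, 357), (688, 328), (691, 347), (694, 355), (697, 306)]
0.0 0.138 [(600, 313), (603, 317), (606, 318), (609, 317), (612, 316), (615, 313), (618, 188), (621, 90), (624, 33), (627, 
[... 522 characters left out ...]
63.0, 217.0], 832), ([131.0, 219.0], 47), ([341.0, 226.0], 121), ([397.0, 228.0], 197), ([148.0, 234.0], 126), ([171.0, 233.0], 222), ([249.0, 234.0], 174), ([264.0, 237.0], 179), ([237.0, 234.0], 32), ([279.0, 240.0], 67), ([372.0, 247.0], 129), ([349.0, 256.0], 105), ([340.0, 258.0], 54), ([437.0, 353.0], 13025), ([294.0, 285.0], 57), ([347.0, 313.0], 634), ([299.0, 326.0], 1507), ([326.0, 336.0], 36), ([264.0, 352.0], 54), ([544.0, 359.0], 200), ([320.0, 360.0], 33), ([291.0, 379.0], 143), ([250.0, 377.0], 123), ([516.0, 380.0], 117), ([231.0, 385.0], 151), ([261.0, 386.0], 253), ([504.0, 390.0], 60), ([483.0, 407.0], 228), ([258.0, 404.0], 64), ([241.0, 405.0], 42), ([226.0, 414.0], 58)]
```

```bash
python3 -c "
from workcell import manip
print(manip.hand_in())"
```

```text
the job is handed in; nothing more can be done
None
```

The job is handed in: the book stands spine up against the fixed cheek and is clamped, with all three yellow spools in the carton and all four white cards in the bin. I viewed 15 pictures, one over the limit of 14, and did not check every bystander's final position.

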